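# Hold the keeper's self-closing lid half open for the lime

## Robot

A 6-joint arm with a two-finger parallel gripper is mounted at the origin on a cart in front of the work surface, level with it; the furniture and walls round the work are solid. World frame = base frame: x ahead of the robot, y to its left, z up, the work surface at z = 0. Lengths are in m, angles in degrees, forces in N, time in s.
With the tool pointing down it reaches from about 0.4 to 0.825 m from the base axis. Payload 7 kg.
Tool frame: the origin (TCP) lies at the very end of the fingers, on their centre line; the grasp point (between the pads) lies 19 mm behind it (ctrl.grip_depth is the distance from the TCP to the grasp point, in m); z points along the fingers, y is the line along which they close (so a half turn about z gives the same grasp; the last joint's range is limited). The gripper opens to 88 mm and grips with 3 to 60 N. Pads are 19 mm wide; open, the fingers measure 130 mm over their backs; the gripper's body (78 mm by 193 mm) begins 47 mm behind the grasp point.
Start: joints at [89.273, 20.546, 0.682, 0, -70.136, -16.507], TCP at [0.2, 0.645, 0.227] pointing down, gripper open.
Joint ranges: [-176.03, 176.03], [-82.01, 121.73], [-58.28, 71.71], [-173.87, 95.51], [-174.79, -0.11], [-173.66, 173.66]. Speed limits (degrees/s): [136.94, 136.94, 172.46, 180, 180, 180].

## Interface

Orientations are given as [roll, pitch, yaw] about the fixed x, y, z axes, in that order (R = Rz(yaw) Ry(pitch) Rx(roll)).
In Python, from plant import get_obs, eyes, ctrl, spotter gives the robot as it stands.
- The arm moves only by the shell command python3 -m crank 'ROWS'. ROWS is JSON, one flat list of numbers, 7 for each row, row after row: the turn, a rotation vector about the tool's x, y, z in rad, then the shift along the tool's x, y, z in mm, then the opening, from 0 (shut) to 1 (fully open). A call has 1 to 5 rows; each row shifts and turns the commanded pose from where the row before left it, along the tool's axes as they then stand; what a row does not reach is not made up. A row lasts 1/8 s, in which the tool goes at most 62.5 mm and 10.7 degrees, less where a joint would pass 70% of its speed; a pose out of reach is approached as far as the arm can. A call is refused whole if a number of a shift passes 62.5 or a number of a turn 0.188, either way. A call with a gripper value outside its range is refused whole. The fingers move at their own pace and stop on an object; the grip force is fixed at half the most. Time passes only in rows, so rows that do not move let the fingers close. It gives the time, the measured TCP pose, the force, the opening and the grip force at its end, in the units of the state.
- get_obs(): the state, without advancing time (a new reading comes with each control period).
- eyes.snapshot(name): name is "side" or "top" or "wrist"; returns the picture (420x560x3 uint8, blue, green, red); there is no depth.
- eyes.camera_model(name): a dict with "fx", "fy", "cx", "cy" (pixels), "extrinsics" (4x4, takes a point from camera to world coordinates). Camera axes: x right, y down, z forward; pixel columns grow to the right and rows downward; lengths in m; the calibration is good to about 2 mm. A picture is of the moment at which its call begins: read the wrist's pose just before it. camera_model takes no time and is no camera call; for the wrist camera it gives the pose at the moment of the call.
- ctrl.close_job(): hands the job in; it is judged then, once.
Trained networks look in the newest picture that a camera, given by its name, has taken for a name from the list of things; names that differ only in an ending like _2 or _b are one class to them, and where a whole thing is asked for, a point or a joint stands for the part that bears it (a point fixed in the world has none). Each returns a list of dicts, best first, with "p" (0 to 1); they miss things now and then, are a little off and sometimes report something else, mostly with a low value. They report only what shows in the picture. A call takes as long as a camera call. They do not tell look-alikes from the thing itself.
- spotter.outline_of(camera, target): "region" (420x560 bool, what is visible of it) and "rect" ([left, top, width, height] in pixels, round what is visible of it).
- spotter.place_of(camera, target): "location" ([column, row] in pixels: a listed point, or the origin of a listed thing).
The state is a dict: "clock": time; "joint_pos": joint angles; "qvel": joint speeds; "tau": joint torques, N m; "tool_pos": TCP position; "orientation": TCP orientation; "force": force on the tool from outside, world axes, zero at the start; "moment": the same for the moment, N m; "opening": finger opening in m; "gripper_force": force on a finger pad.
Only numpy, scipy, OpenCV 4.12 (cv2) and the standard library are available. Lean on these libraries where they do the work, as an engineer would, in place of code of your own. Each camera call takes 0.05 s, during which the arm holds its last target. There are 200 camera calls.

## Task

I want to put the lime away in the green keeper and need you to get it ready: take the lime out of the produce crate and set it down on the tray, leaving the other produce in the crate and the mug where it stands. Then lift the keeper's self-closing lid by its steel bar and hold it open at 45 degrees, so that I can drop the lime in. Finish while still holding the lid there; do not let go of it.

Things in the scene. Friction and masses are not known exactly. Their poses are not given: they have to be found in the camera images.
- lime_center (a point): Centre of the green lime, 55 x 46 x 45 mm, about 22 mm above what it lies on. It lies somewhere in the crate among the other produce; rolls if dropped.
- lime: The same green lime (origin at its underside as it first lay; use lime_center for grasping).
- crate: Light wooden slatted crate, 325 mm along its x, 225 mm along its y, walls 6 mm thick and 58 mm high, floor about 6 mm thick; fixed. Origin: centre of its underside; z up. Six pieces of produce lie in it on a grid of 2 rows (y = -49 and +49 mm in the crate's frame) by 3 (x = -98, 0, +98 mm), in any order; between diagonal neighbours there is the most room for fingers.
- tray: Shallow steel baking tray, 201 mm along its x, 161 mm along its y, 15 mm high, with a low rim; fixed. Origin: centre of its underside; z up. Its floor lies 4 mm above the worktop.
- keeper_lid (a joint): Opening angle of the keeper's lid in rad: 0 shut (lid level), 0.785 = 45 degrees, end stop 1.7. A spring and its weight pull it shut at all angles up to 45 degrees and beyond: about 2 to 3 N at the bar; it falls shut when let go.
- keeper_bar (a point): Middle of the steel bar on the lid's front edge: round, 10 mm thick, parallel to the keeper's y, 90 mm free length between its two arms; 225 mm from the hinge axis and level with it to within 5 mm when the lid is shut (about 120 mm above the worktop). Clear gap of 37 mm between the bar and the lid's edge (about 39 mm to the box's front). The bar moves with the lid and can turn between the finger pads.
- keeper_hinge (a point): Middle of the lid's hinge axis, on the keeper's far upper rim, 115 mm above the worktop. Its axes: x points away from the bar (with the lid shut), y along the hinge, z up. As the lid opens, the bar goes up and towards +x on a circle about this axis.
- keeper: The keeper: green open-topped box, 180 mm along its x, 210 mm along its y, 115 mm high, with the light wooden lid on top; fixed. Origin: centre of its underside; its front, where the bar is, faces its -x.
- mug_center (a point): Centre of the striped mug, 86 mm across, 90 mm high, standing between crate and keeper on the robot's side; to be left alone.
- lemon_center (a point): Centre of a yellow lemon, 78 x 55 x 56 mm in the crate; to stay in the crate.
- lemon_b_center (a point): Centre of a second yellow lemon, 78 x 55 x 56 mm in the crate; to stay in the crate.
- tomato_center (a point): Centre of a red tomato, 65 mm in the crate; to stay in the crate.
- garlic_center (a point): Centre of a garlic bulb, 60 mm in the crate; to stay in the crate.
- garlic_b_center (a point): Centre of a second garlic bulb, 60 mm in the crate; to stay in the crate.
Not all that is in view belongs to the job. What is shaped like the part that bears lemon_center but blue is not meant.

How it is judged:
By the outcome, as a careful person would: the job done as asked, in the order asked, and still so for the second after the job is handed in, while the arm keeps its last pose, push and grip.
It also fails if it takes over 54 s, if anything falls off the work surface, if the arm or the gripper's body presses on something with over 40 N, if the wrist force passes 120 N, or if a joint passes its speed limit or range.

## Working session

There is one attempt and no reset: what is moved stays moved. The work goes in short steps, Python scripts to look and compute and a shell command to move; the robot and the scene stay as the last step left them, time stands still between calls to the robot, and variables do not carry over. Pictures are saved under pics/ and viewed, at most 10 in all, crops included, and the job is handed in when it is done.

```bash
mkdir -p pics; ls; cat > h.py <<'E'
import numpy as np, cv2
from plant import get_obs, eyes, ctrl, spotter
from scipy.spatial.transform import Rotation as R
def ray(cam,px):
    m=eyes.camera_model(cam);T=np.array(m["extrinsics"])
    d=T[:3,:3]@np.array([(px[0]-m["cx"])/m["fx"],(px[1]-m["cy"])/m["fy"],1]);return T[:3,3],d
def onz(cam,px,z):
    o,d=ray(cam,px);return o+d*(z-o[2])/d[2]
def proj(cam,p):
    m=eyes.camera_model(cam);T=np.array(m["extrinsics"]);q=T[:3,:3].T@(np.array(p)-T[:3,3])
    return np.array([m["fx"]*q[0]/q[2]+m["cx"],m["fy"]*q[1]/q[2]+m["cy"]])
def tri(pa,pb,a="top",b="side"):
    o1,d1=ray(a,pa);o2,d2=ray(b,pb)
    s=np.linalg.lstsq(np.c_[d1,-d2],o2-o1,rcond=None)[0]
    return (o1+s[0]*d1+o2+s[1]*d2)/2, np.linalg.norm(o1+s[0]*d1-o2-s[1]*d2)
def tool(): # R,p
    o=get_obs();return R.from_euler('xyz',o["orientation"],degrees=True),np.array(o["tool_pos"])
E
python3 - <<'E'
from h import *
np.set_printoptions(precision=4,suppress=True)
print(get_obs())
a=eyes.snapshot("top");b=eyes.snapshot("side")
cv2.imwrite("pics/1.png",a);cv2.imwrite("pics/2.png",b)
Z=dict(lime_center=.028,crate=0,tray=0,keeper_bar=.12,keeper_hinge=.115,keeper=0,mug_center=.045,lemon_center=.034,garlic_center=.034,tomato_center=.034)
for c in ["top","side"]:
  print(c,np.array(eyes.camera_model(c)["extrinsics"])[:3,3])
  for n,z in Z.items():
    for r in spotter.place_of(c,n)[:3]: print(n,round(r["p"],2),np.array(r["location"]),onz(c,r["location"],z))
E
```

```text
pics
{'clock': 0.0, 'joint_pos': array([ 89.2738,  20.5941,   0.637 ,  -0.0201, -70.1352, -16.5067]), 'qvel': array([-0.0611,  0.0046, -0.0062, -0.0916, -0.0401, -0.001 ]), 'tau': array([  0.001 , -58.2716,  29.3057,   6.9972,   0.0072,  -0.0002]), 'tool_pos': array([0.1999, 0.6443, 0.2256]), 'orientation': array([179.9061,  -0.0082, -17.2397]), 'force': array([ 0.4642,  0.1447, -1.112 ]), 'moment': array([0.0108, 0.0207, 0.0091]), 'gripper_force': 0.0, 'opening': 0.08758919625977578}
top [0.4716 0.0655 1.2369]
lime_center 0.8 [224.1 196.7] [0.6288 0.2049 0.028 ]
crate 0.91 [198.7 228.2] [0.541  0.2827 0.    ]
tray 0.79 [429.2 238.9] [ 0.4974 -0.3923  0.    ]
tray 0.5 [183.9 224. ] [0.5541 0.3258 0.    ]
keeper_bar 0.74 [337.5 254.2] [ 0.4591 -0.1028  0.12  ]
keeper_bar 0.49 [285.2 283.3] [0.3861 0.0365 0.12  ]
keeper_hinge 0.73 [201.1 228.9] [0.5326 0.2562 0.115 ]
keeper_hinge 0.69 [321.5 174.9] [ 0.6721 -0.067   0.115 ]
keeper 0.81 [321.2 208.9] [ 0.5914 -0.0769  0.    ]
keeper 0.43 [216.3 262.4] [0.4409 0.232  0.    ]
mug_center 0.77 [286.5 283. ] [0.3811 0.0309 0.045 ]
lemon_cent
[... 283 characters left out ...]
2035 0.028 ]
crate 0.8 [256.9 205.5] [0.5388 0.2468 0.    ]
tray 0.63 [261.8 239.7] [0.4937 0.0453 0.    ]
tray 0.6 [311.7 336.2] [ 0.4947 -0.3881 -0.    ]
tray 0.36 [278.2 186.9] [ 0.6587  0.3438 -0.    ]
keeper_bar 0.69 [263.8 238.4] [ 0.4583 -0.0926  0.12  ]
keeper_hinge 0.65 [329.3 218.4] [ 0.6895 -0.0595  0.115 ]
keeper 0.96 [301.  258.1] [ 0.5847 -0.0869  0.    ]
mug_center 0.79 [227.9 237. ] [0.3769 0.0424 0.045 ]
lemon_center 0.73 [226.2 192. ] [0.4414 0.3251 0.034 ]
lemon_center 0.7 [255.  205.9] [0.5178 0.1994 0.034 ]
lemon_center 0.46 [225.2 169.5] [0.4792 0.4925 0.034 ]
garlic_center 0.56 [248.6 186.1] [0.534  0.3371 0.034 ]
tomato_center 0.63 [225.  188.5] [0.4431 0.3508 0.034 ]
```

```bash
python3 -c "
import cv2,numpy as np
a=cv2.imread('pics/1.png');b=cv2.imread('pics/2.png')
cv2.imwrite('pics/12.png',cv2.resize(np.hstack([a,b]),(800,300)))"
```

```text
(no output)
```

View pics/1.png

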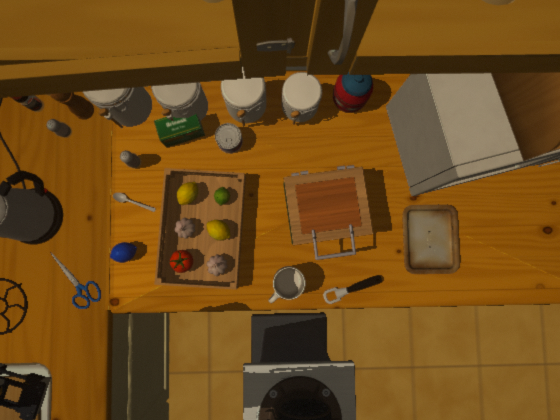

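View pics/2.png

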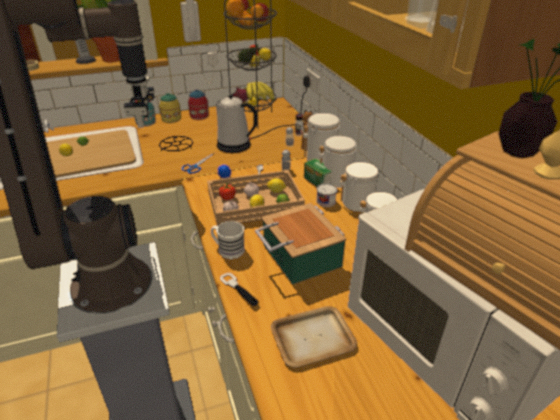

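Top view: crate around (200,228), with the green lime at (222,196) in its far right slot. The keeper is at (328,205) with its bar at (335,256), the mug at (289,283) and the tray at (431,239). The blue lemon look-alike at (123,252) lies outside the crate. In the side view the crate lime is at (282,198). A second green fruit at (82,141) is on the board by the sink. The lime meant is the one in the crate, and I'll confirm it in a wrist close-up.

```bash
python3 -m crank '[0,0,0,49,27,0,1,0,0,0,49,27,0,1,0,0,0,49,27,0,1,0,0,0,49,27,0,1,0,0,0,49,27,0,1]'; python3 -m crank '[0,0,0,49,27,0,1,0,0,0,49,27,0,1,0,0,0,49,27,0,1,0,0,0,49,27,0,1,0,0,0,30,20,0,1]'
python3 - <<'E'
from h import *
np.set_printoptions(precision=4,suppress=True)
o=get_obs();print(o["clock"],o["tool_pos"],o["orientation"],o["joint_pos"])
w=eyes.snapshot("wrist");cv2.imwrite("pics/3.png",w)
for n,z in dict(lime_center=.028,garlic_center=.034,lemon_center=.034).items():
  for r in spotter.place_of("wrist",n)[:3]: print(n,r["p"],r["location"],onz("wrist",r["location"],z))
r=spotter.outline_of("wrist","lime_center")
for q in r[:2]:
  c,s,a=cv2.minAreaRect(np.argwhere(q["region"])[:,::-1].astype(np.float32))
  B=cv2.boxPoints((c,s,a)); W=[onz("wrist",p,.028) for p in B]
  print(q["p"],q["rect"],c,s,a,onz("wrist",c,.028)); print(np.array(W))
# bar, keeper, tray geometry
for c in ["top","side"]:
  eyes.snapshot(c)
  for n,z in dict(tray=.015,keeper_lid=.12,keeper_bar=.12).items():
    for q in spotter.outline_of(c,n)[:1]:
      B=cv2.boxPoints(cv2.minAreaRect(np.argwhere(q["region"])[:,::-1].astype(np.float32)))
      print(c,n,q["p"],q["rect"],"\n",B,np.array([onz(c,p,z) for p in B]))
E
```

```text
clock: 1.72
tool_pos: [0.395, 0.4418, 0.2269]
orientation: [-180.0, -0.0, -17.2]
force: [0.6, 0.4, 1.2]
opening: 0.0875
gripper_force: 0.0
clock: 2.35
tool_pos: [0.5734, 0.252, 0.2265]
orientation: [180.0, -0.0, -17.3]
force: [-1.0, 0.1, -0.1]
opening: 0.0878
gripper_force: 0.0
2.35 [0.5734 0.252  0.2265] [179.9967  -0.0094 -17.3167] [ 41.5595  16.006   -5.8422   0.0105 -68.1498  31.12  ]
lime_center 0.97 [303.2, 126.5] [0.6305 0.2114 0.028 ]
garlic_center 0.58 [235.6, 228.2] [0.543  0.3211 0.034 ]
lemon_center 0.86 [316.5, 209.8] [0.5358 0.2255 0.034 ]
0.62 [282.0, 100.3, 42.8, 48.7] (303.0000305175781, 124.49999237060547) (43.133514404296875, 44.547725677490234) 45.0 [0.6309 0.2142 0.028 ]
[[0.6403 0.2464 0.028 ]
 [0.661  0.2049 0.028 ]
 [0.6214 0.182  0.028 ]
 [0.599  0.224  0.028 ]]
top tray 0.74 [402.6, 205.3, 55.6, 67.1] 
 [[403. 204.]
 [459. 204.]
 [459. 273.]
 [403. 273.]] [[ 0.6002 -0.315   0.015 ]
 [ 0.5974 -0.4797  0.015 ]
 [ 0.3973 -0.4683  0.015 ]
 [ 0.4005 -0.3059  0.015 ]]
top keeper_lid 0.81 [283.8, 167.2, 90.3, 92.8] 
 [[282.921  174.2668]
 [362.0775 163.2217]
 [374.3194 250.9554]
 [295.1629 262.0005]] [[ 0.6746  0.0369  0.12  ]
 [ 0.7013 -0.1766  0.12  ]
 [ 0.4658 -0.2005  0.12  ]
 [ 0.4409  0.0092  0.12  ]]
side tray 0.93 [272.9, 306.6, 84.3, 62.7] 
 [[268.9142 322.1641]
 [342.817  298.9789]
 [358.3353 348.4438]
 [284.4326 371.629 ]] [[ 0.3981 -0.317   0.015 ]
 [ 0.6253 -0.3064  0.015 ]
 [ 0.5867 -0.4744  0.015 ]
 [ 0.3847 -0.4759  0.015 ]]
side keeper_lid 0.62 [256.9, 204.0, 87.3, 54.2] 
 [[252.4388 219.9811]
 [332.2472 196.3342]
 [345.6747 241.6519]
 [265.8663 265.2989]] [[ 0.453   0.0077  0.12  ]
 [ 0.7493  0.047   0.12  ]
 [ 0.6831 -0.188   0.12  ]
 [ 0.4269 -0.2079  0.12  ]]
```

View pics/3.png

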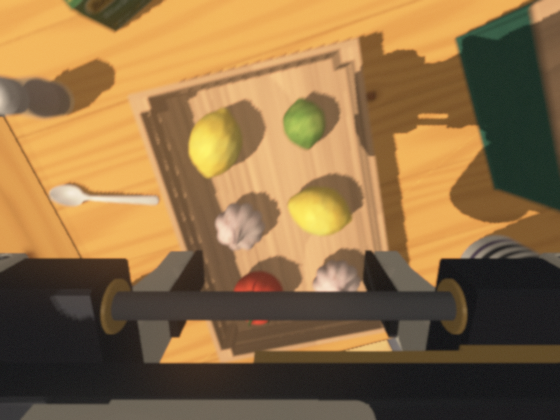

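The wrist view shows the only green fruit in the crate at (304,123). Lemons are at (215,143) and (320,212), garlic at (240,226) and (335,280), and the tomato at (258,295). Candidates are the crate lime (304,123) and the green fruit by the sink (side view 82,141). The crate one fits "in the produce crate". I'll confirm it in one crop.

```bash
python3 - <<'E'
from h import *
w=cv2.imread("pics/3.png");cv2.imwrite("pics/4.png",cv2.resize(w[60:190,230:380],None,fx=4,fy=4,interpolation=cv2.INTER_CUBIC))
h=cv2.cvtColor(w,cv2.COLOR_BGR2HSV)[60:190,230:380]
m=cv2.inRange(h,(33,100,40),(60,255,255))
n,l,s,c=cv2.connectedComponentsWithStats(m);i=1+np.argmax(s[1:,4])
p=np.argwhere(l==i)[:,::-1]+[230,60]
W=np.array([onz("wrist",q,.028)[:2] for q in p[::3]]);e,v=np.linalg.eigh(np.cov(W.T))
print(s[i],c[i]+[230,60],W.mean(0),np.sqrt(e)*4,np.degrees(np.arctan2(v[1],v[0])))
Rt,tp=tool(); print(np.array(eyes.camera_model("wrist")["extrinsics"])[:3,3])
g=np.r_[W.mean(0),.028-.019]; print("tool shift",Rt.inv().apply(g-tp)*1000)
E
```

```text
[  54   41   37   47 1189] [301.93187553 124.21446594] [0.63123494 0.21570343] [0.0363872  0.04792347] [ -88.70597515 -178.70597515]
[0.64855087 0.23165491 0.38487463]
tool shift [ 68.31849716  19.45182473 217.68474063]
```

View pics/4.png

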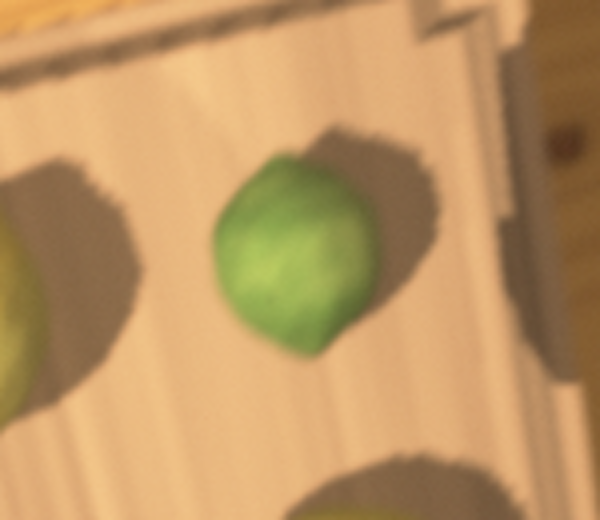

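Confirmed: it is a green lime with pointed tips, long axis about along world x. I'll grasp at roughly yaw -35 with the fingers partly open.

```bash
python3 -m crank '[0,0,0,33,10,0,0.85,0,0,0,33,10,0,0.85,0,0,0.157,0,0,30,0.85,0,0,0.157,0,0,40,0.85,0,0,0,0,0,40,0.85]'
python3 - <<'E'
from h import *
o=get_obs();print(o["tool_pos"],o["orientation"]);w=eyes.snapshot("wrist")
for r in spotter.place_of("wrist","lime_center")[:2]:
  g=onz("wrist",r["location"],.028);Rt,tp=tool();print(r["p"],r["location"],g,Rt.inv().apply(g-[0,0,.017]-tp)*1000)
E
```

```text
clock: 3.62
tool_pos: [0.6291, 0.2154, 0.1157]
orientation: [-180.0, -0.0, -35.4]
force: [0.4, 0.5, -0.7]
opening: 0.0748
gripper_force: 0.0
[0.6291133  0.21539305 0.11565237] [-1.79961588e+02 -1.25301300e-02 -3.53553917e+01]
0.67 [284.7, 211.3] [0.62951173 0.21047165 0.028     ] [  5.14460698   0.18723516 100.71782682]
```

```bash
python3 -m crank '[0,0,0,3,0,40,0.85,0,0,0,0,0,40,0.85,0,0,0,0,0,23,0.85,0,0,0,0,0,0,0.3,0,0,0,0,0,0,0.3]';python3 -m crank '[0,0,0,0,0,0,0.3,0,0,0,0,0,0,0.3,0,0,0,0,0,-20,0.3,0,0,0,0,0,-50,0.3,0,0,0,0,0,-60,0.3]'; python3 -m crank '[0,0,0,0,0,-60,0.3,0,0,0,0,0,-50,0.3]'
python3 - <<'E'
from h import *
o=get_obs();print(o["tool_pos"],o["orientation"],o["opening"]);w=eyes.snapshot("wrist");cv2.imwrite("pics/5.png",w)
a=eyes.snapshot("side")
print([(r["p"],r["location"]) for r in spotter.place_of("side","lime_center")[:2]],proj("side",o["tool_pos"]))
E
```

```text
clock: 4.35
tool_pos: [0.6328, 0.2143, 0.0157]
orientation: [-179.9, -0.1, -35.2]
force: [0.4, 0.0, 0.7]
opening: 0.0596
gripper_force: 0.0
clock: 4.97
tool_pos: [0.6308, 0.2131, 0.1443]
orientation: [179.9, 0.0, -35.2]
force: [1.3, 0.8, 0.0]
opening: 0.0436
gripper_force: 30.0
clock: 5.22
tool_pos: [0.6315, 0.2135, 0.257]
orientation: [-179.9, -0.1, -35.2]
force: [0.2, 0.9, -0.7]
opening: 0.0439
gripper_force: 30.0
[0.63154569 0.21347337 0.25701309] [-1.79869246e+02 -5.81977806e-02 -3.52208639e+01] 0.04388334401457963
[(0.54, [227.0, 193.0]), (0.4, [281.5, 141.5])] [283.43684525 144.40039726]
```

```bash
python3 -m crank '[0,0,0,10,26,0,0.3,0,0,0,20,53,0,0.3,0,0,0,20,53,0,0.3,0,0,0,20,53,0,0.3,0,0,0,20,53,0,0.3]';python3 -m crank '[0,0,0,20,53,0,0.3,0,0,0,20,53,0,0.3,0,0,0,20,53,0,0.3,0,0,0,20,53,0,0.3,0,0,0,20,53,0,0.3]'; python3 -m crank '[0,0,0,20,53,0,0.3,0,0,0,11,29,0,0.3,0,0,0,0,0,30,0.3,0,0,0,0,0,0,0.3]'
python3 - <<'E'
from h import *
o=get_obs();print(o["tool_pos"],o["orientation"],o["opening"],o["joint_pos"]);w=eyes.snapshot("wrist");cv2.imwrite("pics/5.png",w)
for n in["tray"]:
  for r in spotter.place_of("wrist",n)[:2]: print(n,r["p"],r["location"],onz("wrist",r["location"],0))
E
```

```text
clock: 6.0
tool_pos: [0.5658, -0.0352, 0.2525]
orientation: [179.9, 0.1, -35.2]
force: [0.2, 0.5, -1.0]
opening: 0.0436
gripper_force: 30.0
clock: 6.62
tool_pos: [0.4944, -0.3088, 0.2526]
orientation: [180.0, 0.1, -35.2]
force: [1.2, 0.1, -0.4]
opening: 0.0436
gripper_force: 30.0
clock: 7.12
tool_pos: [0.4717, -0.3914, 0.2203]
orientation: [180.0, 0.4, -35.3]
force: [0.1, -0.1, 0.1]
opening: 0.0441
gripper_force: 30.0
[ 0.47172184 -0.39140059  0.22026125] [179.96299479   0.37813396 -35.32742922] 0.04408945129848523 [-2.14841924e+01  1.52230837e+01 -7.73279920e+00 -5.90718028e-02
 -6.74201328e+01  7.61797461e+01]
tray 0.64 [268.3, 166.5] [ 0.49939923 -0.38701488  0.        ]
```

View pics/5.png

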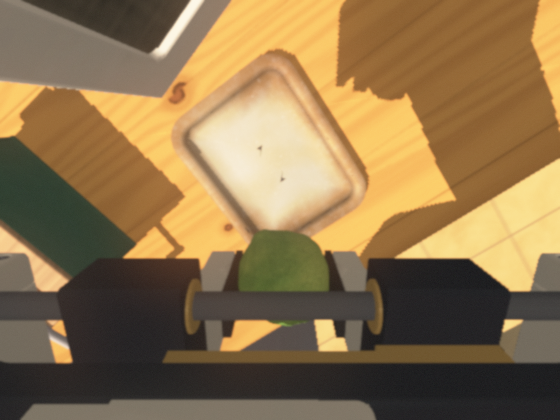

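The wrist view shows the lime (285,275) held between the fingers and the tray centred at (270,150). The microwave at upper left is clear of it. Lowering.

```bash
python3 -m crank '[0,0,0,8,0,40,0.3,0,0,0,0,0,50,0.3,0,0,0,0,0,50,0.3,0,0,0,0,0,40,0.3,0,0,0,0,0,18,0.3]'; python3 -m crank '[0,0,0,0,0,5,0.3,0,0,0,0,0,2,0.3,0,0,0,0,0,0,0.3,0,0,0,0,0,0,0.3]'
```

```text
clock: 7.85
tool_pos: [0.4809, -0.3958, 0.0244]
orientation: [180.0, 0.1, -35.2]
force: [-0.6, 0.4, 0.2]
opening: 0.0438
gripper_force: 30.0
clock: 8.35
tool_pos: [0.4817, -0.3967, 0.0197]
orientation: [-180.0, -0.1, -35.2]
force: [-0.0, -0.9, -0.4]
opening: 0.0439
gripper_force: 30.0
```

```bash
python3 -m crank '[0,0,0,0,0,3,0.3,0,0,0,0,0,2,0.3,0,0,0,0,0,0,0.3,0,0,0,0,0,0,0.55,0,0,0,0,0,0,0.6]'; python3 -m crank '[0,0,0,0,0,0,0.75,0,0,0,0,0,0,0.85,0,0,0,0,0,0,0.85,0,0,0,0,0,-10,0.85,0,0,0,0,0,-30,0.85]'; python3 -m crank '[0,0,0,0,0,-50,0.85,0,0,0,0,0,-50,0.85]'
python3 - <<'E'
from h import *
np.set_printoptions(precision=4,suppress=True)
w=eyes.snapshot("wrist")
def see(c):
  for r in spotter.place_of(c,"lime_center")[:2]: print(c,round(r["p"],2),r["location"],onz(c,r["location"],.026))
see("wrist");see("wrist")
a=eyes.snapshot("top");b=eyes.snapshot("side");see("side")
cv2.imwrite("pics/6.png",np.hstack([cv2.resize(a[150:290,270:410],None,fx=2.8,fy=2.8,interpolation=cv2.INTER_CUBIC),cv2.resize(b[190:330,230:370],None,fx=2.8,fy=2.8,interpolation=cv2.INTER_CUBIC)]))
E
```

```text
clock: 8.98
tool_pos: [0.4812, -0.3965, 0.0136]
orientation: [-180.0, -0.0, -35.2]
force: [-0.3, -0.2, -0.6]
opening: 0.0516
gripper_force: 0.0
clock: 9.6
tool_pos: [0.4801, -0.3959, 0.053]
orientation: [180.0, 0.2, -35.2]
force: [-0.3, 0.3, 0.7]
opening: 0.0743
gripper_force: 0.0
clock: 9.85
tool_pos: [0.481, -0.3964, 0.1557]
orientation: [180.0, -0.0, -35.2]
force: [0.7, 0.2, -0.4]
opening: 0.0746
gripper_force: 0.0
wrist 0.74 [283.1, 201.4] [ 0.4853 -0.3979  0.026 ]
wrist 0.74 [283.1, 201.4] [ 0.4843 -0.397   0.026 ]
side 0.65 [230.1, 240.6] [0.3838 0.0449 0.026 ]
side 0.55 [305.3, 334.7] [ 0.4715 -0.3972  0.026 ]
```

View pics/6.png

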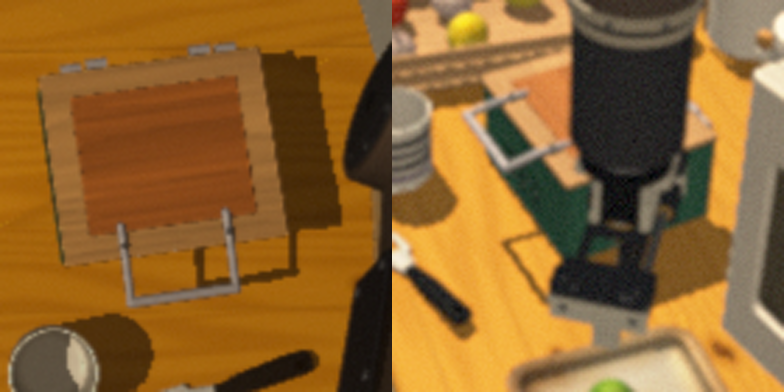

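The lime lies on the tray. In the crop the bar runs from (128,300) to (238,288) and the hinges sit at (85,65) and (210,49). Now computing bar and hinge geometry.

```bash
python3 - <<'E'
from h import *
np.set_printoptions(precision=4,suppress=True)
f=lambda u,v:(270+u/2.8,150+v/2.8)
g=lambda u,v:(230+(u-392)/2.8,190+v/2.8)
L=onz("top",f(128,300),.12);Rr=onz("top",f(238,288),.12)
print("bar top",L,Rr,(L+Rr)/2,np.degrees(np.arctan2(-(Rr-L)[0],-(Rr-L)[1])))
for z in(.115,.12):print("bar side",onz("side",g(472,118),z),onz("side",g(507,164),z))
H1=onz("top",f(85,65),.117);H2=onz("top",f(210,49),.117);print("hinge",H1,H2,(H1+H2)/2)
for c in("top","side"):
  eyes.snapshot(c)
  for n in("keeper_bar","keeper_hinge","keeper"):
    for r in spotter.place_of(c,n)[:2]: print(c,n,round(r["p"],2),r["location"],onz(c,r["location"],0 if n=="keeper" else .118))
p1,e=tri(f(128,300),g(472,118));p2,e2=tri(f(238,288),g(507,164));print(p1,e,p2,e2)
E
```

```text
bar top [ 0.4525 -0.0451  0.12  ] [ 0.4618 -0.1492  0.12  ] [ 0.4572 -0.0972  0.12  ] -5.077114374960054
bar side [ 0.4544 -0.0522  0.115 ] [ 0.4656 -0.1389  0.115 ]
bar side [ 0.4526 -0.0583  0.12  ] [ 0.4638 -0.1445  0.12  ]
hinge [ 0.6773 -0.0101  0.117 ] [ 0.6909 -0.1307  0.117 ] [ 0.6841 -0.0704  0.117 ]
top keeper_bar 0.57 [339.1, 251.6] [ 0.4659 -0.1076  0.118 ]
top keeper_hinge 0.86 [323.6, 172.4] [ 0.6783 -0.0725  0.118 ]
top keeper 0.71 [323.8, 209.3] [ 0.5901 -0.0846  0.    ]
side keeper_bar 0.7 [259.5, 240.4] [ 0.444 -0.095  0.118]
side keeper_bar 0.29 [229.7, 202.7] [0.4099 0.129  0.118 ]
side keeper_hinge 0.34 [229.5, 204.7] [0.4063 0.1178 0.118 ]
side keeper 0.97 [300.6, 259.2] [ 0.5814 -0.0915  0.    ]
[ 0.4542 -0.0466  0.1108] 0.003714787846459834 [ 0.4621 -0.1486  0.1237] 0.0006064076219057217
```

```bash
python3 -m crank '[0,0,0.17,0,0,-28,0.5,0,0,0.17,0,0,-28,0.4,0,0,0.17,0,0,-28,0.3,0,0,0.17,0,0,-28,0.28,0,0,0.17,0,0,-28,0.28]'; python3 -m crank '[0,0,0,-60,5,0,0.28,0,0,0,-60,5,0,0.28,0,0,0,-60,5,0,0.28,0,0,0,-60,5,0,0.28,0,0,0,-60,5,0,0.28]'; python3 -m crank '[0.175,0,0,0,0,0,0.28,0.175,0,0,0,0,0,0.28,0.175,0,0,0,0,0,0.28,0,0,0,0,0,0,0.28]'
cat > look.py <<'E'
from h import *
np.set_printoptions(precision=4,suppress=True)
import sys
o=get_obs();print(o["tool_pos"],o["orientation"],o["joint_pos"],o["force"])
Rt,tp=tool();print(Rt.as_matrix())
w=eyes.snapshot("wrist");cv2.imwrite(sys.argv[1],w)
for n in("keeper_bar","keeper_hinge"):
  for r in spotter.place_of("wrist",n)[:2]: print(n,round(r["p"],2),r["location"],onz("wrist",r["location"],.118))
print("bar expected",proj("wrist",[.458,-.098,.118]))
E
python3 look.py pics/7.png
```

```text
clock: 11.18
tool_pos: [0.481, -0.3964, 0.2944]
orientation: [180.0, 0.0, -84.2]
force: [-0.4, -0.5, 0.5]
opening: 0.0302
gripper_force: 0.0
clock: 11.8
tool_pos: [0.4239, -0.0992, 0.2937]
orientation: [-180.0, 0.0, -84.0]
force: [1.8, 0.4, 0.3]
opening: 0.0244
gripper_force: 0.0
clock: 12.3
tool_pos: [0.4198, -0.1017, 0.2906]
orientation: [-149.9, 0.1, -83.9]
force: [0.8, -0.8, -0.2]
opening: 0.0242
gripper_force: 0.0
[ 0.4198 -0.1017  0.2906] [-149.8883    0.0511  -83.8851] [ 18.5362 -26.5125 -45.2044   9.19   -42.1415 -17.6527] [ 0.8057 -0.8048 -0.1599]
[[ 0.1065 -0.8602  0.4988]
 [-0.9943 -0.0917  0.0542]
 [-0.0009 -0.5017 -0.865 ]]
keeper_bar 0.8 [333.2, 197.3] [ 0.4637 -0.0895  0.118 ]
keeper_hinge 0.9 [184.0, 174.8] [ 0.6879 -0.0688  0.118 ]
bar expected [340.5419 190.8061]
```

View pics/7.png

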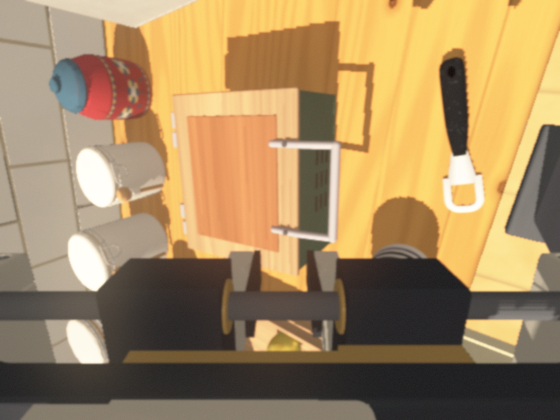

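The wrist view shows the bar vertical from (338,145) to (333,240), with the lid to its left. Approaching along the tool axis and taking one more look.

```bash
python3 -m crank '[0,0,0,0,26,0,0.28,0,0,0,0,25,30,0.28,0,0,0,0,0,40,0.28,0,0,0,0,0,40,0.28,0,0,0,0,0,0,0.28]'; python3 look.py pics/8.png; python3 - <<'E'
from h import *
w=cv2.imread("pics/8.png");
for p in([.456,-.051,.118],[.466,-.141,.118],[.461,-.096,.118]): print(proj("wrist",p))
Rt,tp=tool();print(proj("wrist",tp),Rt.inv().apply(np.array([.461,-.096,.118])-tp)*1000)
E
```

```text
clock: 13.08
tool_pos: [0.4375, -0.1019, 0.1718]
orientation: [-150.5, 0.1, -83.9]
force: [0.0, -0.9, 0.2]
opening: 0.0247
gripper_force: 0.0
[ 0.4375 -0.1019  0.1718] [-150.508     0.1076  -83.9049] [ 15.6847 -15.9168 -58.0921  14.1474 -19.2049 -21.807 ] [ 0.0055 -0.9413  0.2379]
[[ 0.1062 -0.8656  0.4893]
 [-0.9943 -0.0915  0.0539]
 [-0.0019 -0.4923 -0.8704]]
keeper_bar 0.96 [293.5, 233.1] [ 0.4608 -0.094   0.118 ]
keeper_hinge 0.83 [109.3, 196.3] [ 0.6841 -0.0687  0.118 ]
bar expected [298.1238 228.5324]
[293.89809907 284.54111491]
[294.59768478 168.63698574]
[294.22783442 229.91208574]
[283.81772192 264.5775325 ] [-2.73688887  7.82542247 61.48960571]
```

View pics/8.png

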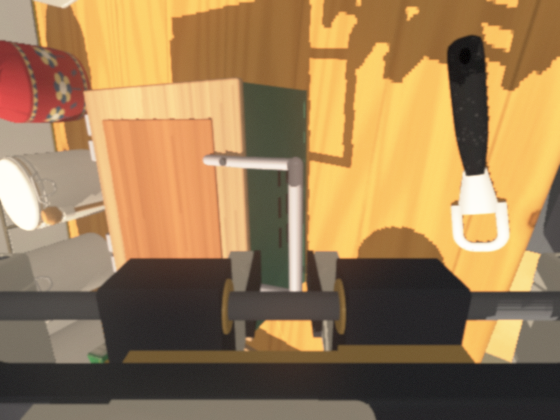

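The wrist view shows the bar vertical at column 296, centred between the fingers, so alignment is good. Joint 3 is near its limit, though, so I'm reducing the tilt to about 15 degrees before going in.

```bash
python3 -m crank '[-0.13,0,0,0,0,-5,0.27,-0.13,0,0,0,0,-5,0.25,0,0,0,0,0,0,0.25,0,0,0,0,0,0,0.25]'; cat > m.py <<'E'
from h import *
np.set_printoptions(precision=4,suppress=True)
o=get_obs();print(o["tool_pos"],o["orientation"],o["joint_pos"])
eyes.snapshot("wrist");Rt,tp=tool()
for r in spotter.place_of("wrist","keeper_bar")[:2]:
  g=onz("wrist",r["location"],.118);print(r["p"],r["location"],g,Rt.inv().apply(g-tp)*1000)
print(Rt.inv().apply(np.array([.461,-.096,.118])-tp)*1000)
E
python3 m.py
```

```text
clock: 13.72
tool_pos: [0.4322, -0.1018, 0.184]
orientation: [-164.8, 0.2, -83.8]
force: [-0.8, -0.2, -0.5]
opening: 0.022
gripper_force: 0.0
[ 0.4322 -0.1018  0.184 ] [-164.8414    0.2117  -83.831 ] [ 14.0723  -9.4036 -42.2135   2.768  -42.1749  -9.7382]
0.9 [271.5, 228.1] [ 0.458  -0.0943  0.118 ] [-4.6031 -8.9746 70.4486]
0.48 [46.9, 206.4] [ 0.6761 -0.0713  0.118 ] [  -3.9495 -220.7552  127.6779]
[ -2.5412 -11.7111  71.1805]
```

```bash
python3 -m crank '[0,0,0,-3,-10,15,0.25,0,0,0,0,0,25,0.25,0,0,0,0,0,0,0.25,0,0,0,0,0,0,0.25]';python3 m.py
```

```text
clock: 14.32
tool_pos: [0.4516, -0.0968, 0.1482]
orientation: [-164.9, 0.2, -83.8]
force: [0.8, -0.1, 0.5]
opening: 0.0221
gripper_force: 0.0
[ 0.4516 -0.0968  0.1482] [-164.9239    0.1755  -83.8023] [ 14.1105  -4.6526 -43.9439   3.2228 -35.7901 -10.3037]
0.74 [288.6, 244.3] [ 0.4569 -0.0949  0.118 ] [-1.2089  2.941  30.7431]
[ 0.3663 -0.8949 31.7743]
```

```bash
python3 -m crank '[0,0,0,0,1,15,0.25,0,0,0,0,0,15,0.25,0,0,0,0,0,14,0.25,0,0,0,0,0,0,0.25]' && python3 -m crank '[0,0,0,0,0,0,0,0,0,0,0,0,0,0,0,0,0,0,0,0,0,0,0,0,0,0,0,0]'
```

```text
clock: 14.92
tool_pos: [0.4619, -0.0955, 0.1046]
orientation: [-165.0, 0.2, -83.8]
force: [0.4, 0.2, 1.0]
opening: 0.0219
gripper_force: 0.0
clock: 15.42
tool_pos: [0.4607, -0.0956, 0.1046]
orientation: [-165.1, 0.2, -83.8]
force: [-4.9, 1.6, 1.3]
opening: 0.0089
gripper_force: 30.0
```

Bar gripped (8.9 mm, 30 N). Lifting along the arc.

```bash
python3 -m crank '[0,0,0,0,-6,-17,0,0,0,0,0,-6,-16,0,0,0,0,0,-8,-16,0,0,0,0,0,-9,-15,0,0,0,0,0,-11,-14,0]'
```

```text
clock: 16.05
tool_pos: [0.4778, -0.0937, 0.1899]
orientation: [-165.2, 0.3, -83.9]
force: [-6.3, 4.4, -0.7]
opening: 0.0084
gripper_force: 30.0
```

```bash
python3 -m crank '[0,0,0,0,-11,-14,0,0,0,0,0,-13,-12,0,0,0,0,0,-13,-12,0,0,0,0,0,-14,-10,0,0,0,0,0,-15,-10,0]'; python3 -m crank '[0,0,0,0,0,0,0,0,0,0,0,0,0,0]'
python3 - <<'E'
from h import *
np.set_printoptions(precision=4,suppress=True)
o=get_obs();print(o["tool_pos"],o["orientation"],o["joint_pos"],o["force"],o["opening"])
Rt,tp=tool();z=Rt.as_matrix()[:,2];k=np.array([np.cos(.108),np.sin(.108)])
b=tp-.013*z
for hx in(.678,.682,.686): d=(np.array([hx,-.0725])-b[:2])@k;print(b,d,np.degrees(np.arctan2(b[2]-.115,d)),np.hypot(d,b[2]-.115))
a=eyes.snapshot("top");b=eyes.snapshot("side")
for r in spotter.place_of("side","keeper_bar")[:1]+spotter.place_of("side","lime_center")[:2]:print(r)
cv2.imwrite("pics/9.png",np.hstack([cv2.resize(a[140:290,270:470],None,fx=2,fy=2),cv2.resize(b[150:350,180:380],None,fx=1.5,fy=1.5)]))if 0 else cv2.imwrite("pics/9.png",cv2.resize(np.hstack([a[130:300,150:470],b[150:320+0,190:390]]),None,fx=1.5,fy=1.5,interpolation=cv2.INTER_CUBIC))
E
```

```text
clock: 16.68
tool_pos: [0.5266, -0.0883, 0.2638]
orientation: [-165.2, 0.3, -83.8]
force: [-6.6, 5.1, 1.3]
opening: 0.0091
gripper_force: 30.0
clock: 16.92
tool_pos: [0.527, -0.0883, 0.2639]
orientation: [-165.1, 0.3, -83.8]
force: [-10.4, 4.7, 5.7]
opening: 0.0091
gripper_force: 30.0
[ 0.527  -0.0883  0.2639] [-165.0898    0.2569  -83.817 ] [ 12.5695  -3.1429 -25.4121   1.7472 -52.895   -7.2927] [-10.4328   4.7277   5.7167] 0.009090683789995228
[ 0.5236 -0.0888  0.2765] 0.15521295173138355 46.132835769114216 0.22397614213909833
[ 0.5236 -0.0888  0.2765] 0.15918964639738542 45.40837781512063 0.2267500725081899
[ 0.5236 -0.0888  0.2765] 0.1631663410633873 44.701540685053025 0.22955937514803965
{'location': [282.2, 189.8], 'p': 0.79}
{'location': [306.2, 336.9], 'p': 0.56}
```

View pics/9.png

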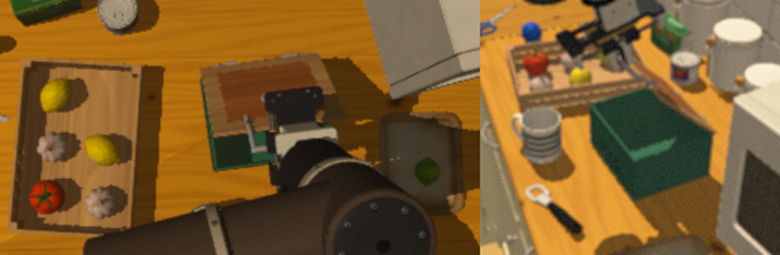

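The lid is open at about 45° (45.1–45.4° from both the bar's rise and its forward travel), and the bar is held with 30 N. The lime is on the tray at (427,171), the other five pieces of produce are in the crate, and the mug hasn't moved.

```bash
python3 -c "
from plant import ctrl;print(ctrl.close_job())"
```

```text
the job is handed in; nothing more can be done
None
```

I set the lime on the tray and handed the job in with the gripper still holding the keeper's lid open at about 45°; the other produce is still in the crate and the mug was not touched.

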